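Put cutter tubes and the brass offcut away after milling

TASK

Put the tooling away after the milling job: lay each of the three cutter tubes flat inside the small tray whose colour matches its cap, either way round. Lay the brass offcut flat on the floor of the wide grey stock tray, in a free strip and roughly parallel to the two aluminium bars lying there, without the brass or the gripper touching those bars.

Things in the scene. Friction and masses are not known exactly. Their poses are not given: they have to be found in the camera images.
- tube_red: loose closed cutter tube, a pale square stick with a red cap at one end, 80 mm long (own y), 14 mm wide (x) and 14 mm high (z), about 25 to 45 g; origin at the centre of its underside; it starts flat on the bench
- tube_blue: loose closed cutter tube, a pale square stick with a blue cap at one end, 72 mm long (own y), 14 mm wide (x) and 14 mm high (z), about 25 to 45 g; origin at the centre of its underside; it starts flat on the bench
- tube_yellow: loose closed cutter tube, a pale square stick with a yellow cap at one end, 86 mm long (own y), 14 mm wide (x) and 14 mm high (z), about 25 to 45 g; origin at the centre of its underside; it starts flat on the bench
- tray_red: fixed shallow red plastic tray for the tube with the red cap: 104 mm long (own y) and 36 mm wide (x) inside, 4 mm walls, floor top 4 mm and rim 9 mm above the bench, a flat screwed-down ear of 4 mm height at each end; origin at the centre of its underside, z up; a tube may lie either way round
- tray_blue: fixed shallow blue plastic tray for the tube with the blue cap: 96 mm long (own y) and 36 mm wide (x) inside, 4 mm walls, floor top 4 mm and rim 9 mm above the bench, a flat screwed-down ear of 4 mm height at each end; origin at the centre of its underside, z up; a tube may lie either way round
- tray_yellow: fixed shallow yellow plastic tray for the tube with the yellow cap: 110 mm long (own y) and 36 mm wide (x) inside, 4 mm walls, floor top 4 mm and rim 9 mm above the bench, a flat screwed-down ear of 4 mm height at each end; origin at the centre of its underside, z up; a tube may lie either way round
- brass: loose plain pale-yellow brass square bar offcut, 16 mm wide (own x), 70 mm long (y), 16 mm high (z), 0.12 to 0.21 kg; origin at the centre of its underside; it starts flat on the bench
- stock_tray: fixed wide grey metal tray, inside 140 mm along its x and 210 mm along its y, 4 mm walls, floor top 4 mm, rim 12 mm above the bench; origin at the centre of its underside. Two bars lie in it along its x, leaving one free strip at least 70 mm wide. Right of it (y below -0.13, x above 0.36) stands a tall clear machine guard: keep the arm out of it, also when swinging in
- stock_a: aluminium bar lying in the stock tray, 20 mm wide (own x), 115 mm long (y), 20 mm high; loose, to be left alone; origin at the centre of its underside
- stock_b: aluminium flat bar lying in the stock tray, 25 mm wide (own x), 90 mm long (y), 12 mm high; loose, to be left alone; origin at the centre of its underside
Mind the look-alikes: they are no part of the job. What is shaped like the brass but green is not meant.

How it is judged:
By the outcome, as a careful person would: the job done as asked, in the order asked, and still so for the second after the job is handed in, with the robot touching nothing.
It also fails if it takes over 88 s, if anything falls off the work surface, if the arm or the gripper's body presses on something with over 40 N, if the wrist force passes 120 N, or if a joint passes its speed limit or range.

ROBOT

A 7-joint arm with a two-finger parallel gripper is mounted at the origin on a cart in front of the work surface, level with it; the furniture and walls round the work are solid. World frame = base frame: x ahead of the robot, y to its left, z up, the work surface at z = 0. Lengths are in m, angles in rad, forces in N, time in s.
With the tool pointing down it reaches from about 0.425 to 0.875 m from the base axis. Payload 8.4 kg.
Tool frame: the origin (TCP) lies at the very end of the fingers, on their centre line; the grasp point (between the pads) lies 19 mm behind it; z points along the fingers, y is the line along which they close (so a half turn about z gives the same grasp; the last joint's range is limited). The gripper opens to 87 mm and grips with 3 to 60 N. Pads are 19 mm wide; open, the fingers measure 117 mm over their backs; the gripper's body (75 mm by 190 mm) begins 51 mm behind the grasp point.
Start: joints at [-1.408, 0.333, 0.04, 1.465, -0.013, 1.343, -0.059], TCP at [0.168, 0.628, 0.223] pointing down, gripper open.
Joint ranges: [-2.58, 2.58], [-0.38, 2.09], [-1.3, 1.39], [0.25, 2.4], [-1.5, 4.64], [0.08, 2.09], [-2.65, 2.65]. Speed limits (rad/s): [2.22, 2.22, 2.79, 2.79, 3.14, 3.14, 3.14].

INTERFACE

Orientations are given as a unit quaternion [x, y, z, w].
In Python, from station import arm gives the robot as it stands. Calls block until the motion is done:
- arm.move_pose(position, orientation): joint-space move of the TCP to a pose.
- arm.movel(position, frame=None, speed=0.15, f_stop=None): straight line of the TCP; frame=None keeps the orientation; speed is the mean speed in m/s. With f_stop (N) it stops when the force on the tool has changed by that much, and returns True; else False.
- arm.goto_joints(angles): joint-space move.
- arm.set_gripper(opening): finger opening in m; the grip force is fixed at half the most; returns when the fingers have stopped.
- arm.pause(seconds).
- arm.solve_ik(position, orientation): joint angles nearest the present ones, or None.
- arm.capture(name): name is "side" or "top"; returns (picture, depth): 420x560x3 uint8, red, green, blue; 420x560 float32, m along the optical axis (not along the pixel's ray), 0 where there is no reading.
- arm.camera_model(name): a dict with "intrinsics" (3x3 intrinsics, pixels), "distortion" ([k1, k2, p1, p2, k3] as OpenCV has them; the pictures are not rectified), "extrinsics" (4x4, takes a point from world to camera coordinates). Camera axes: x right, y down, z forward; pixel columns grow to the right and rows downward; lengths in m; the calibration is good to about 2 mm. A picture is of the moment at which its call begins. camera_model takes no time and is no camera call.
A pose or a line that the arm cannot do raises arm.PlanningError and nothing moves.
- arm.close_job(): hands the job in; it is judged then, once.
Trained networks look in the newest picture that a camera, given by its name, has taken for a name from the list of things; names that differ only in an ending like _2 or _b are one class to them, and where a whole thing is asked for, a point or a joint stands for the part that bears it (a point fixed in the world has none). Each returns a list of dicts, best first, with "score" (0 to 1); they miss things now and then, are a little off and sometimes report something else, mostly with a low value. They report only what shows in the picture. A call takes as long as a camera call. They do not tell look-alikes from the thing itself.
- arm.search_frame(name, camera): "point" ([x, y, z] in m, in world coordinates, good to about 4 mm: the middle of the surface that is visible of it).
Readings, each from a call of its own:
- arm.read_time_s(): time.
- arm.read_q(): joint angles.
- arm.read_joint_velocities(): joint speeds.
- arm.read_tau(): joint torques, N m.
- arm.read_position(): TCP position.
- arm.read_orientation(): TCP orientation.
- arm.read_force(): force on the tool from outside, world axes, zero at the start.
- arm.read_wrist_torque(): the same for the moment, N m.
- arm.read_finger_gap(): finger opening in m.
- arm.read_gripper_force(): force on a finger pad.
Only numpy, scipy, OpenCV 4.12 (cv2) and the standard library are available. Lean on these libraries where they do the work, as an engineer would, in place of code of your own. Each camera call takes 0.05 s, during which the arm holds its last target. There are 200 camera calls.

## Working session

There is one attempt and no reset: what is moved stays moved. The work goes in short steps, each a Python script; the robot and the scene stay as the last script left them, time stands still between calls to the robot, and variables do not carry over. Pictures are saved under pics/ and viewed, at most 14 in all, crops included, and the job is handed in when it is done.

```bash
mkdir -p pics; ls; python3 - <<'E'
from station import arm
import cv2,numpy as np
for c in("top","side"):
    p,d=arm.capture(c); cv2.imwrite(f"pics/{c}0.png",p[:,:,::-1]); np.savez(f"{c}0.npz",p=p,d=d)
    m=arm.camera_model(c);print(c,{k:np.round(v,4).tolist() for k,v in m.items()})
    for n in["tube_red","tube_blue","tube_yellow","tray_red","tray_blue","tray_yellow","brass","stock_tray","stock_a","stock_b"]:
        print(n,[(np.round(r["point"],3).tolist(),round(r["score"],2)) for r in arm.search_frame(n,c)])
E
```

```text
pics
top {'intrinsics': [[459.0854, 0.0, 282.0531], [0.0, 459.0854, 222.9465], [0.0, 0.0, 1.0]], 'distortion': [-0.1119, 0.0, 0.0, 0.0, 0.0], 'extrinsics': [[0.0198, -0.9995, -0.0227, 0.0898], [-0.9839, -0.0154, -0.1782, 0.5274], [0.1778, 0.0259, -0.9837, 1.1266], [0.0, 0.0, 0.0, 1.0]]}
tube_red [([0.456, 0.369, 0.011], 0.52)]
tube_blue [([0.451, 0.44, 0.016], 0.48)]
tube_yellow [([0.454, 0.287, 0.014], 0.48)]
tray_red [([0.586, 0.37, 0.003], 0.84)]
tray_blue [([0.596, 0.214, 0.009], 0.88)]
tray_yellow [([0.599, 0.296, 0.003], 0.59)]
brass [([0.457, -0.263, 0.019], 0.76), ([0.462, 0.21, 0.016], 0.75)]
stock_tray [([0.529, 0.028, -0.0], 0.63)]
stock_a [([0.524, -0.048, 0.017], 0.85), ([0.528, 0.092, 0.024], 0.67)]
stock_b [([0.524, -0.048, 0.017], 0.85), ([0.528, 0.092, 0.024], 0.67)]
side {'intrinsics': [[466.526, 0.0, 277.7111], [0.0, 466.526, 205.3293], [0.0, 0.0, 1.0]], 'distortion': [-0.0213, 0.0, 0.0, 0.0, 0.0], 'extrinsics': [[-0.9798, -0.2002, -0.002, 0.5302], [-0.0989, 0.4928, -0.8645, 0.0615], [0.1741, -0.8468, -0.5026, 1.3185], [0.0, 0.0, 0.0, 1.0]]}
tube_red [([0.453, 0.37, 0.013], 0.7)]
tube_blue [([0.45, 0.445, 0.012], 0.57)]
tube_yellow [([0.455, 0.294, 0.013], 0.64)]
tray_red [([0.589, 0.376, 0.006], 0.89)]
tray_blue [([0.596, 0.214, 0.002], 0.85)]
tray_yellow [([0.603, 0.293, 0.007], 0.95), ([0.527, 0.101, 0.023], 0.56)]
brass [([0.458, 0.217, 0.016], 0.56), ([0.459, -0.254, 0.012], 0.48)]
stock_tray [([0.535, 0.033, 0.004], 0.94), ([0.455, 0.295, 0.013], 0.33)]
stock_a [([0.524, -0.04, 0.017], 0.77)]
stock_b [([0.524, -0.04, 0.017], 0.77)]
```

View pics/top0.png

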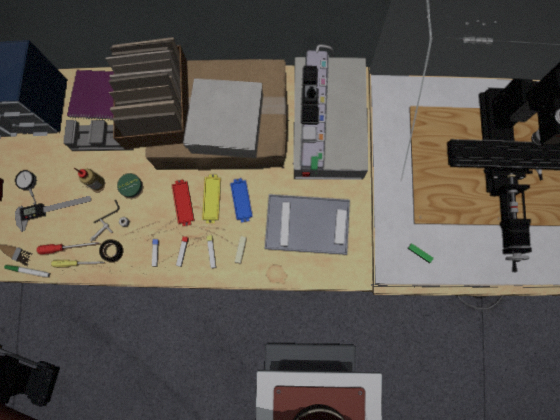

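View pics/side0.png

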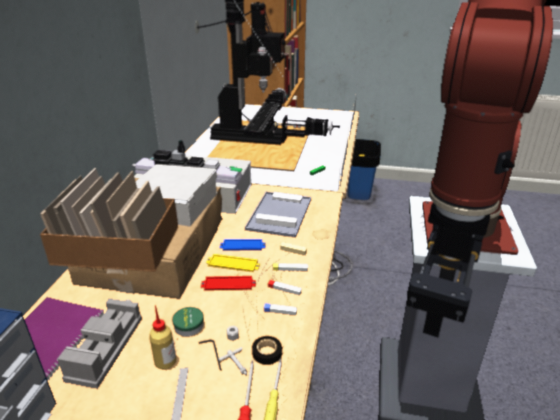

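Top view: the tubes are blue (155,252), red (182,250) and yellow (212,252). There are two brass candidates: the pale-yellow bar at (240,249), and a green bar at (420,253) that the task rules out. The pens at (27,271) are not tubes. I'll rectify an enlarged crop and measure there.

```bash
cat > h.py <<'E'
from station import arm
import cv2,numpy as np
from scipy.spatial.transform import Rotation as R
def rect(p,c,z,x0,x1,y0,y1,s=0.0005):
    "orthographic view of plane z; up=+x, left=+y"
    m=arm.camera_model(c); E=m["extrinsics"]
    X,Y=np.meshgrid(np.arange(x1,x0,-s),np.arange(y1,y0,-s),indexing="ij")
    P=np.stack([X,Y,np.full_like(X,z)],-1).reshape(-1,3)
    uv,_=cv2.projectPoints(P,cv2.Rodrigues(E[:3,:3])[0],E[:3,3],m["intrinsics"],m["distortion"])
    uv=uv.reshape(*X.shape,2).astype(np.float32)
    return cv2.remap(p,uv[...,0],uv[...,1],cv2.INTER_CUBIC)
def world(d,c):
    m=arm.camera_model(c); E=m["extrinsics"]; h,w=d.shape
    u,v=np.meshgrid(np.arange(w,dtype=np.float64),np.arange(h,dtype=np.float64))
    n=cv2.undistortPoints(np.stack([u,v],-1).reshape(-1,1,2),m["intrinsics"],m["distortion"]).reshape(h,w,2)
    C=np.concatenate([n*d[...,None],d[...,None]],-1)
    return (C-E[:3,3])@E[:3,:3]
def blob(W,mask,c,r):
    "min-area rectangle of masked points around c: centre, size, yaw of long axis, median z"
    k=mask&(abs(W[...,0]-c[0])<r[0])&(abs(W[...,1]-c[1])<r[1])
    q=W[k]; (cx,cy),(a,b),t=cv2.minAreaRect((q[:,:2]*1000).astype(np.float32))
    if a<b: a,b,t=b,a,t+90
    t=(t+90)%180-90
    if t<0:t+=180
    return np.round([cx,cy,a,b,t,np.median(q[:,2])*1000,len(q)],1)
E
python3 - <<'E'
from h import *
f=np.load("top0.npz");p,d=f["p"],f["d"]
a=rect(p,"top",.012,.40,.67,.17,.48);b=rect(p,"top",.012,.44,.66,-.12,.16)
cv2.imwrite("pics/rA.png",a[:,:,::-1]);cv2.imwrite("pics/rB.png",b[:,:,::-1])
W=world(d,"top");Z=W[...,2];print("bench z",np.median(Z[(abs(W[...,0]-.5)<.01)&(W[...,1]>.2)&(W[...,1]<.4)]))
for n,c in dict(red=(.455,.37),blue=(.45,.442),yellow=(.454,.29),brass=(.459,.213),sa=(.526,.095),sb=(.524,-.045)).items():
    print(n,blob(W,(Z>(.009 if n[0]!='s' else .0095))&(Z<.04),c,(.055,.03)if n[0]!='s' else(.065,.03)))
hsv=cv2.cvtColor(p,cv2.COLOR_RGB2HSV);H,S=hsv[...,0],hsv[...,1]
for n,c,m in(("tred",(.588,.37),(H<8)|(H>172)),("tyel",(.6,.295),(H>20)&(H<35)),("tblu",(.596,.214),(H>100)&(H<130))):
    print(n,blob(W,m&(S>150)&(Z<.03),c,(.09,.045)))
E
```

```text
bench z -0.0004837531756324093
red [454.  364.   80.1  15.2 170.3  12.7 148. ]
blue [448.8 436.6  69.7  14.3   0.   12.3 128. ]
yellow [455.  285.7  86.3  14.3   9.6  12.3 157. ]
brass [461.2 207.8  70.1  16.4 169.6  15.4 169. ]
sa [523.6  86.8 124.8  54.8 172.   23.2 364. ]
sb [524.3 -45.  131.7  56.8 176.8  15.1 396. ]
tred [587.3 371.  127.4  43.3  13.2   3.9 652. ]
tyel [599.8 292.7 113.4  38.5 179.3   7.5  30. ]
tblu [595.6 211.9 115.3  39.5  11.9   3.6 566. ]
```

View pics/rA.png

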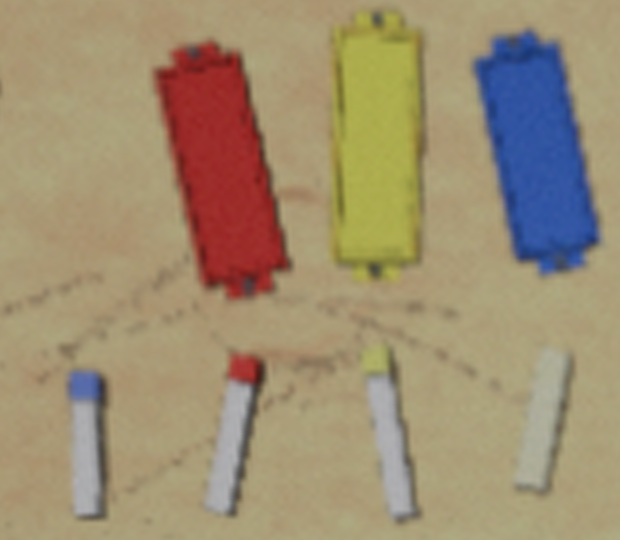

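View pics/rB.png

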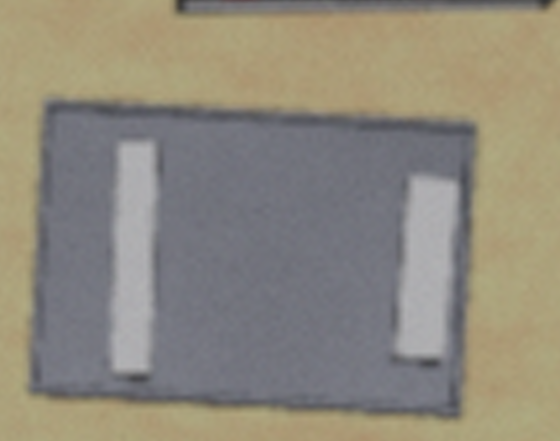

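rA shows four sticks: blue-capped (87,445), red-capped (232,433), yellow-capped (390,433) and plain pale yellow (542,420). The last measures 70×16 mm and 15–16 mm high, so it's the brass. The trays are at (220,170), (376,145) and (537,152), with yaws of about 12.5°, −0.5° and 11.6°. rB shows the bars at columns 133 and 427, leaving a free strip about 120 mm wide around (277,255), with the tray yawed about −3°. The sizes match the list, so I'm starting with red.

```bash
cat >> h.py <<'E'
def quat(t): return (R.from_euler("z",t,degrees=True)*R.from_euler("x",np.pi)).as_quat()
def best(p,t):
    "half-turn with the smaller joint travel"
    q0=np.array(arm.read_q()); o=[]
    for k in(t,t-180):
        s=arm.solve_ik(p,quat(k))
        if s is not None:o.append((np.abs(np.array(s)-q0).max(),k))
    return quat(min(o)[1])
def pick(x,y,t,z,op=.045,up=.11):
    arm.move_pose([x,y,up],best([x,y,up],t)); arm.set_gripper(op)
    hit=arm.movel([x,y,z],speed=.12,f_stop=8); zz=arm.read_position()[2]
    arm.set_gripper(0); g=arm.read_finger_gap()
    arm.movel([x,y,up],speed=.2)
    print("pick hit",hit,"z",round(zz,4),"gap",round(g,4),"lifted",round(arm.read_finger_gap(),4),"t",round(arm.read_time_s(),1))
def place(x,y,t,z,op=.03,up=.11):
    arm.move_pose([x,y,up],best([x,y,up],t))
    arm.movel([x,y,z+.015],speed=.2)
    hit=arm.movel([x,y,z],speed=.04,f_stop=4); zz=arm.read_position()[2]
    arm.set_gripper(op); arm.movel([x,y,up],speed=.2)
    print("place hit",hit,"z",round(zz,4),"t",round(arm.read_time_s(),1))
E
python3 - <<'E'
from h import *
print(arm.read_time_s())
pick(.454,.364,170.3,.0065)
place(.587,.371,12.7,.0108)
p,d=arm.capture("side");cv2.imwrite("pics/s1.png",cv2.resize(p[200:340,150:350],None,fx=3,fy=3)[:,:,::-1])
E
```

```text
1.1
pick hit False z 0.0072 gap 0.0139 lifted 0.014 t 5.9
place hit True z 0.0107 t 8.8
```

View pics/s1.png

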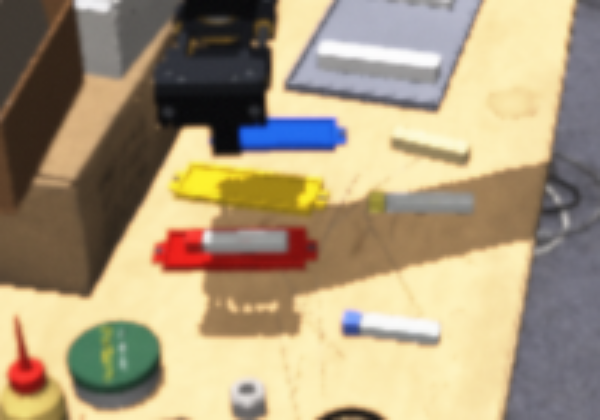

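The crop shows the red tube lying in the red tray at (245,243), and the others undisturbed. Blue and yellow are next.

```bash
python3 - <<'E'
from h import *
pick(.4488,.4366,1,.0065)
place(.595,.2118,11.8,.0108)
pick(.455,.2857,9.6,.0065)
place(.599,.292,-.5,.0108)
p,d=arm.capture("side");cv2.imwrite("pics/s2.png",cv2.resize(p[180:320,150:350],None,fx=3,fy=3)[:,:,::-1])
E
```

```text
pick hit False z 0.0073 gap 0.0144 lifted 0.0139 t 12.4
place hit True z 0.0106 t 15.7
pick hit False z 0.0072 gap 0.014 lifted 0.014 t 19.3
place hit True z 0.0107 t 22.2
```

View pics/s2.png

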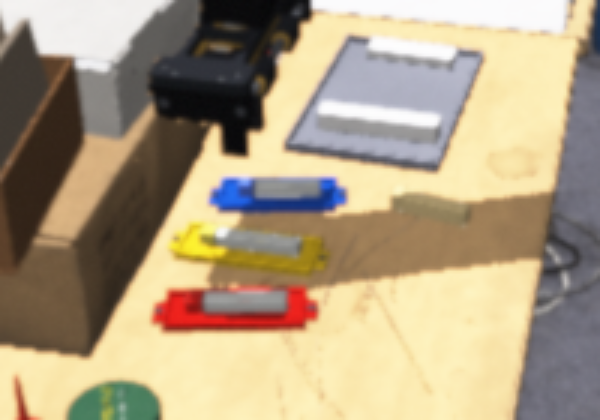

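All three tubes lie in their matching trays: blue (285,188), yellow (258,241) and red (245,303). Next is the brass at (430,205), the pale-yellow bar already confirmed in rA.

```bash
python3 - <<'E'
from h import *
pick(.4612,.2078,169.6,.004)
place(.532,.0215,-3,.0085)
arm.move_pose([.40,.35,.25],best([.40,.35,.25],0))
p,d=arm.capture("top");cv2.imwrite("pics/t3.png",rect(p,"top",.012,.40,.67,-.12,.48,.00075)[:,:,::-1])
p2,_=arm.capture("side");cv2.imwrite("pics/s3.png",cv2.resize(p2[170:320,180:350],None,fx=3.5,fy=3.5)[:,:,::-1])
print(arm.read_time_s(),arm.read_force())
E
```

```text
pick hit False z 0.0046 gap 0.0155 lifted 0.0157 t 25.9
place hit True z 0.0082 t 29.0
30.5 [0.29404762 0.18302043 0.24738649]
```

View pics/t3.png

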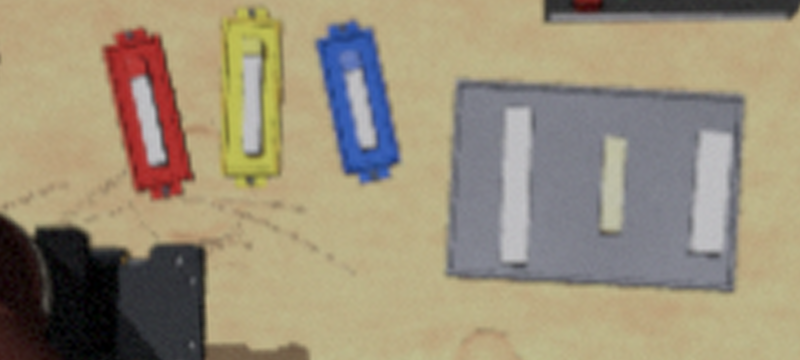

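View pics/s3.png

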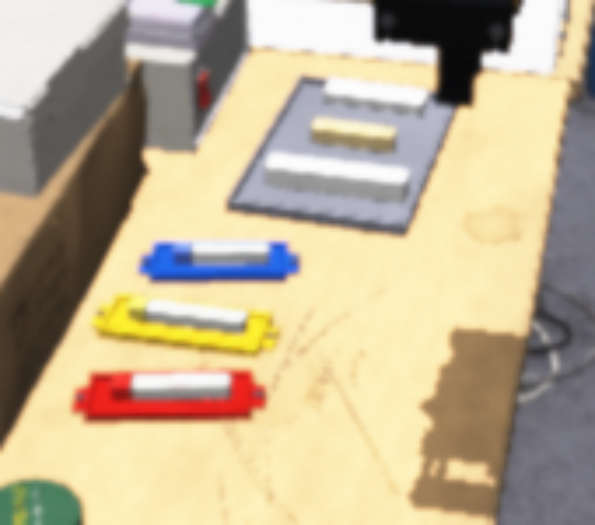

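The top view shows the tubes centred in their trays at (148,118), (252,100) and (357,105). The brass at (613,185) lies parallel to the bars and clear of both, and the bars haven't moved. Handing in.

```bash
python3 -c "
from station import arm
print(arm.close_job())"
```

```text
the job is handed in; nothing more can be done
None
```

The job is done and handed in at about 30 s: each tube lies flat in its matching tray, and the brass lies in the stock tray's free strip, parallel to the bars and clear of both.

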